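# Fit the missing former sleeve on the bar bender

### The job

One of the bar bender's two pins is bare. Take the tall steel former sleeve from the bench and guide it down over the bare pin until it sits fully home on its seat, letting go only once it is home. Leave the short ring and the solid offcut standing where they are.

Things in the scene. Friction and masses are not known exactly. Their poses are not given: they have to be found in the camera images.
- sleeve: The tall former sleeve to be fitted: a loose plain steel tube standing upright on the bench, 70 mm tall, 50 mm outside diameter, 32 mm bore right through (wall 9 mm), about 0.6 kg. Origin: centre of its underside; z runs up its axis. Both ends are alike. Grip it across its outside from above, near the top.
- bare_pin (a point): Centre of the seat (round boss 15 mm above the bench) at the foot of the bender's bare pin; the sleeve's underside rests here. Fixed. z up the pin; x along the 230 x 110 mm grey plate, away from the other pin 120 mm off, whose sleeve is bolted on (97 mm tall). Bare pin: steel, 26 mm diameter, 50 mm above the seat, top 8 mm tapering to 14 mm. The sleeve slides on freely, 3 mm clearance all round.
- short_ring: A short loose steel ring, 28 mm tall, same 50 mm outside diameter and 32 mm bore, standing on the bench: not wanted, leave it. Origin: centre of its underside.
- offcut: A loose offcut of solid round steel bar without a bore, 50 mm diameter, 62 mm tall, standing on the bench: not wanted, leave it. Origin: centre of its underside.
There are look-alikes about, which are no part of the job. What is shaped like the sleeve but turquoise is not meant. Leave any yellow look-alike of the offcut alone.

How it is judged:
By the outcome, as a careful person would: the job done as asked, in the order asked, and still so for the second after the job is handed in, with the robot touching nothing.
It also fails if it takes over 35 s, if anything falls off the work surface, if the arm or the gripper's body presses on something with over 40 N, if the wrist force passes 120 N, or if a joint passes its speed limit or range.

### The arm

A 7-joint arm with a two-finger parallel gripper is mounted at the origin on the work surface. World frame = base frame: x ahead of the robot, y to its left, z up, the work surface at z = 0. Lengths are in m, angles in rad, forces in N, time in s.
With the tool pointing down it reaches from about 0.35 to 0.9 m from the base axis. Payload 8.1 kg.
Tool frame: the origin (TCP) lies at the very end of the fingers, on their centre line; the grasp point (between the pads) lies arm.grip_point_offset behind it (arm.grip_point_offset is the distance from the TCP to the grasp point, in m); z points along the fingers, y is the line along which they close (so a half turn about z gives the same grasp; the last joint's range is limited). The gripper opens to 92 mm and grips with 3 to 60 N. Pads are 19 mm wide; open, the fingers measure 130 mm over their backs; the gripper's body (75 mm by 190 mm) begins 47 mm behind the grasp point.
Start: joints at [-1.302, 0.434, 0.025, 1.573, -0.012, 1.134, -0.075], TCP at [0.227, 0.582, 0.227] pointing down, gripper open.
Joint ranges: [-2.62, 2.62], [-0.44, 2.09], [-1.27, 1.32], [0.08, 2.57], [-1.32, 4.46], [0.12, 2], [-2.74, 2.74]. Speed limits (rad/s): [2.22, 2.22, 3.01, 3.01, 3.14, 3.14, 3.14].

### API

Orientations are given as a rotation vector (axis times angle).
In Python, from cell import arm gives the robot as it stands. The module is installed in compiled form; this text tells all that it offers.
- The arm moves only by the shell command python3 -m creep 'ROWS' [OPENING] [FORCE]. ROWS is JSON, a list of rows, each a list of 6 numbers: the shift along the tool's x, y, z scaled (see below), then the turn, a rotation vector about the tool's x, y, z scaled (see below). A call has 1 to 20 rows; each row shifts and turns the commanded pose from where the row before left it, along the tool's axes as they then stand; what a row does not reach is not made up. The controller multiplies each number of a shift by 0.4 m and each number of a turn by 120 degrees. A row lasts 1/12 s, in which the tool goes at most 41.7 mm and 7.16 degrees, less where a joint would pass 70% of its speed; a pose out of reach is approached as far as the arm can. A call with a number of a shift or a turn outside -1 to 1 is refused whole. A call with a gripper value outside its range is refused whole. OPENING is the closure, from -1 (fully open) to 1 (shut), set as the call begins (- or left out, the last holds). The fingers move at their own pace and stop on an object; FORCE is the grip in N (left out, the last holds). Time passes only in rows, so rows that do not move let the fingers close. It gives the time, the measured TCP pose, the force, the opening and the grip force at its end, in the units of the state.
- arm.observe(): the state, without advancing time (a new reading comes with each control period).
- arm.get_image(name): name is "scene" or "top" or "wrist"; returns a dict with "frame" (420x560x3 uint8, red, green, blue), "intrinsics" (3x3 intrinsics, pixels), "rvec" (rotation vector, rad) and "tvec" (3), from world to camera coordinates, as OpenCV has them; the wrist camera has in their place "mount" (4x4, takes a point from camera to tool coordinates, whose origin is the TCP and whose axes are the flange's). Camera axes: x right, y down, z forward; pixel columns grow to the right and rows downward; lengths in m; the calibration is good to about 2 mm. A picture is of the moment at which its call begins: read the wrist's pose just before it. There is no depth.
- arm.sign_off(): hands the job in; it is judged then, once.
The state is a dict: "clock": time; "joints": joint angles; "dq": joint speeds; "joint_efforts": joint torques, N m; "position": TCP position; "ee_rot": TCP orientation; "force": force on the tool from outside, world axes, zero at the start; "ft_torque": the same for the moment, N m; "width": opening from 0.0 (shut) to 1.0 (fully open); "gripper_force": force on a finger pad.
Only numpy, scipy, OpenCV 4.12 (cv2) and the standard library are available. Lean on these libraries where they do the work, as an engineer would, in place of code of your own. Each camera call takes 0.05 s, during which the arm holds its last target. There are 200 camera calls.

## Working session

There is one attempt and no reset: what is moved stays moved. The work goes in short steps, Python scripts to look and compute and a shell command to move; the robot and the scene stay as the last step left them, time stands still between calls to the robot, and variables do not carry over. Pictures are saved under pics/ and viewed, at most 10 in all, crops included, and the job is handed in when it is done.

```bash
mkdir -p pics
python3 - <<'E'
from cell import arm
import cv2,pickle,numpy as np
s=arm.observe();print(s, arm.grip_point_offset)
d={}
for n in("scene","top"):
    d[n]=arm.get_image(n);cv2.imwrite(f"pics/{n}0.png",d[n]["frame"][:,:,::-1])
    im=d[n];R=cv2.Rodrigues(np.array(im["rvec"]))[0];print(n,im["intrinsics"],-R.T@np.array(im["tvec"]).ravel())
pickle.dump(d,open("d0.pkl","wb"))
E
```

```text
{'clock': 0.0, 'joints': array([-1.30160896,  0.43521488,  0.02495974,  1.57410522, -0.01160722,
        1.13397739, -0.07511801]), 'dq': array([ 4.34717968e-04,  1.89499989e-05,  6.07846080e-04,  6.96723663e-04,
       -1.06673820e-04,  7.97427323e-05,  8.71344851e-06]), 'joint_efforts': array([-1.03957907e-03, -6.67836356e+01,  9.84502137e-01, -3.14461327e+01,
       -6.05132477e-02,  4.26825334e-02,  1.68616211e-04]), 'position': array([0.22690947, 0.58180743, 0.2259467 ]), 'ee_rot': array([-5.80736659e-01, -3.08728660e+00,  2.43717418e-03]), 'force': array([-0.3072985 , -0.39580611,  0.40364829]), 'ft_torque': array([-0.0155288 , -0.02505394, -0.03505378]), 'gripper_force': 0.0, 'width': 1.001533189334088} 0.0188
scene [[423.40116841   0.         280.98893662]
 [  0.         423.40116841 208.50231405]
 [  0.           0.           1.        ]] [1.20388358 0.30199061 0.59856558]
top [[505.25758215   0.         282.39558687]
 [  0.         505.25758215 207.96694509]
 [  0.           0.           1.        ]] [ 0.43174723 -0.01762855  1.022583  ]
```

View pics/top0.png

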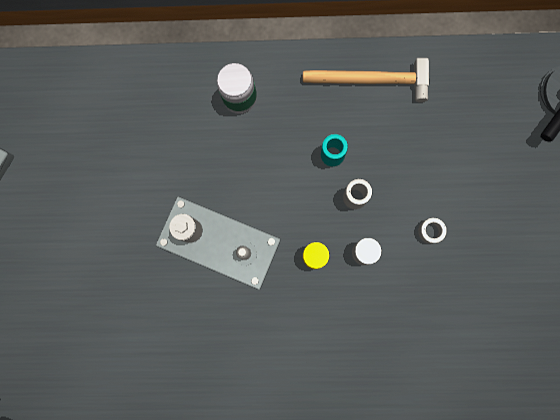

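View pics/scene0.png

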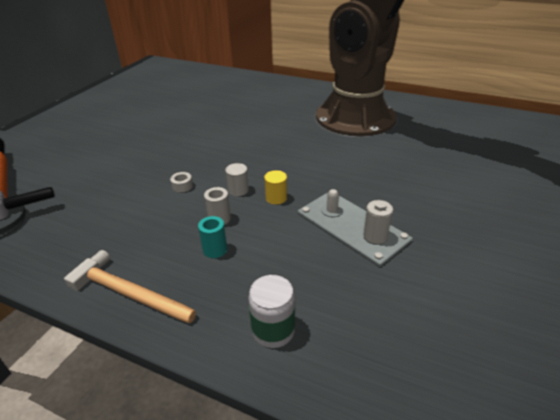

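The top view shows the sleeve at about (359,192), the ring at (433,230), the offcut at (368,251), the bare pin tip at (242,252) and the bolted sleeve at (181,228). In the scene view the sleeve is near (217,195) and the pin tip near (333,192).

```bash
cat > h.py <<'E'
import cv2,numpy as np
def ray(im,uv):
    R=cv2.Rodrigues(np.array(im["rvec"]))[0];t=np.array(im["tvec"]).ravel()
    d=R.T@np.linalg.inv(im["intrinsics"])@np.array([uv[0],uv[1],1.]);return -R.T@t,d
def plane(im,uv,z):
    o,d=ray(im,uv);return o+d*(z-o[2])/d[2]
def proj(im,P):
    return cv2.projectPoints(np.array(P,float).reshape(-1,3),np.array(im["rvec"]),np.array(im["tvec"]),im["intrinsics"],None)[0].reshape(-1,2)
def blobs(f,thr,amin=20,roi=None):
    g=cv2.cvtColor(f,cv2.COLOR_RGB2GRAY);m=(g>thr).astype(np.uint8)
    if roi: k=np.zeros_like(m);x0,y0,x1,y1=roi;k[y0:y1,x0:x1]=1;m*=k
    out=[]
    for c in cv2.findContours(m,cv2.RETR_EXTERNAL,cv2.CHAIN_APPROX_NONE)[0]:
        if cv2.contourArea(c)>=amin and len(c)>5:
            e=cv2.fitEllipse(cv2.convexHull(c));out.append((np.round(e[0],2),np.round(e[1],1),cv2.contourArea(c)))
    return out
E
python3 - <<'E'
import pickle;from h import *
d=pickle.load(open("d0.pkl","rb"));T=d["top"];S=d["scene"]
for roi,z,thr in[((340,175,380,212),.07,150),((415,215,450,247),.028,150),((350,235,385,268),.062,150),((165,210,200,245),.112,170),((230,240,252,262),.065,150)]:
    for b in blobs(T["frame"],thr,8,roi): 
        p=plane(T,b[0],z);print(b,p.round(4),proj(S,p).round(1))
print("bolts")
for uv in[(180,204),(164,242),(271,241),(255,281)]: print(plane(T,uv,.012).round(4))
a=T["frame"][232:272,222:268];b=S["frame"][180:250,190:350]
c=cv2.resize(a,None,fx=10,fy=10,interpolation=2)
b=cv2.resize(b,None,fx=4,fy=4,interpolation=2)[:, :]
o=np.zeros((600,800,3),np.uint8);o[:280,:640]=b;o[285:600,:460]=c[:315]
cv2.imwrite("pics/crop.png",o[:,:,::-1])
E
```

```text
(array([358.66, 191.19]), array([25.2, 25.6]), 480.5) [ 0.6008 -0.1363  0.07  ] [[214.5 192.7]]
(array([433.61, 229.83]), array([24.3, 25.3]), 455.5) [ 0.5284 -0.2849  0.028 ] [[179.6 176.6]]
(array([367.97, 250.59]), array([25.6, 26.4]), 500.5) [ 0.488  -0.1506  0.062 ] [[234.8 168. ]]
(array([181.69, 226.2 ]), array([25.8, 26.3]), 497.5) [0.5351 0.1927 0.112 ] [[377.  195.6]]Traceback (most recent call last):
  File "<stdin>", line 4, in <module>
  File "h.py", line 15, in blobs
    e=cv2.fitEllipse(cv2.convexHull(c));out.append((np.round(e[0],2),np.round(e[1],1),cv2.contourArea(c)))
cv2.error: OpenCV(4.12.0) /io/opencv/modules/imgproc/src/shapedescr.cpp:361: error: (-201:Incorrect size of input array) There should be at least 5 points to fit the ellipse in function 'fitEllipseNoDirect'
```

```bash
sed -i 's/e=cv2.fitEllipse(cv2.convexHull(c))/e=cv2.minAreaRect(c) if len(cv2.convexHull(c))<6 else cv2.fitEllipse(cv2.convexHull(c))/' h.py
python3 - <<'E'
import pickle;from h import *
d=pickle.load(open("d0.pkl","rb"));T=d["top"];S=d["scene"]
for b in blobs(T["frame"],150,4,(230,240,254,262)): 
    p=plane(T,b[0],.065);print(b,p.round(4),proj(S,p).round(1))
print("bolts")
for roi in[(172,198,187,211),(158,236,171,248),(264,234,278,248),(248,274,262,287)]:
    for b in blobs(T["frame"],150,4,roi): print(b,plane(T,b[0],.012).round(4))
print("pin tip, scene rims")
a=T["frame"][232:272,222:268];b=S["frame"][180:250,190:350]
b2=S["frame"][155:225,190:350]
o=np.zeros((600,800,3),np.uint8);o[:280,:640]=cv2.resize(b2,None,fx=4,fy=4,interpolation=2)
o[285:597,:368]=cv2.resize(a,None,fx=8,fy=8,interpolation=2)[:312]
o[285:597,400:712]=cv2.resize(T["frame"][172:211,340:379],None,fx=8,fy=8,interpolation=2)
cv2.imwrite("pics/crop.png",o[:,:,::-1])
E
```

```text
(array([241.87, 251.5 ]), array([8. , 8.3]), 46.0) [0.4901 0.0879 0.065 ] [[331.4 190.5]]
(array([241.5, 250.5]), array([21., 23.]), 222.5) [0.492  0.0886 0.065 ] [[331.5 191. ]]
bolts
(array([179.31, 208.3 ]), array([14., 22.]), 130.0) [0.5832 0.2212 0.012 ]
(array([164.07, 241.99]), array([12.5, 14.6]), 111.5) [0.5151 0.2511 0.012 ]
(array([268.8 , 241.14]), array([14.8, 18.7]), 142.5) [0.5132 0.0396 0.012 ]
(array([254.7 , 278.69]), array([15.5, 16.8]), 146.0) [0.439  0.0684 0.012 ]
pin tip, scene rims
```

View pics/crop.png

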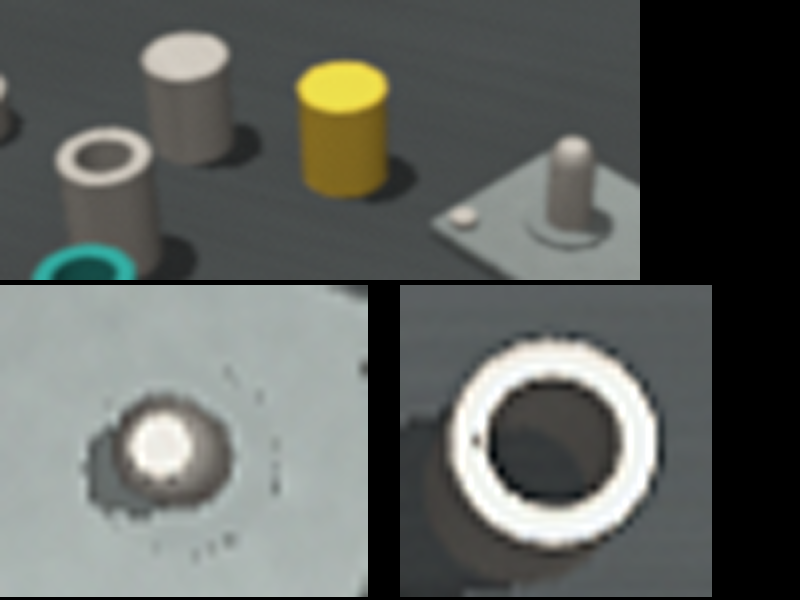

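The crop shows the sleeve as a clear open tube, with its scene rim centre at (216,194). The pin tip sits at (241.8,251.4) in the top view and (333,191.7) in the scene view. Projections from the top view agree within about 1.5 px for both, with the same bias. The tool's closing line must be perpendicular to the plate, so I turn first and then check the pin with the wrist camera.

```bash
python3 -m creep '[[0,0,0,0,0,0.0585],[0,0,0,0,0,0.0585],[0,0,0,0,0,0.0585],[0,0,0,0,0,0.0585],[0,0,0,0,0,0.0585],[0,0,0,0,0,0.0585],[0,0,0,0,0,0.0585],[0,0,0,0,0,0.0585],[0,0,0,0,0,0.0585],[0,0,0,0,0,0.0585],[0,0,0,0,0,0.0585],[0,0,0,0,0,0.0585],[0,0,0,0,0,0.0585],[0,0,0,0,0,0]]' -1
cat >> h.py <<'E'
def toolR(s): return cv2.Rodrigues(np.array(s["ee_rot"]))[0]
def togo(s,P):
    R=toolR(s);return R.T@(np.array(P)-s["position"])/0.4
def wcam(im,s):  # make wrist image look like a fixed camera
    M=np.eye(4);M[:3,:3]=toolR(s);M[:3,3]=s["position"];W=np.linalg.inv(M@im["mount"])
    im["rvec"]=cv2.Rodrigues(W[:3,:3])[0];im["tvec"]=W[:3,3];return im
E
python3 - <<'E'
from cell import arm;from h import *
s=arm.observe();w=wcam(arm.get_image("wrist"),s);print(s["joints"].round(2),s["position"],toolR(s).round(3));print(w["mount"].round(3),w["intrinsics"][0])
print("togo pin",togo(s,[.49,.0875,.227]))
E
```

```text
clock: 1.27
position: [0.2268, 0.5821, 0.2263]
ee_rot: [2.617, 1.736, -0.001]
force: [-0.3, -1.4, 0.2]
width: 1.0
gripper_force: 0.0
[-1.55  0.45  0.39  1.6  -0.18  1.13 -1.52] [0.22677602 0.58209344 0.22625115] [[ 0.389  0.921 -0.   ]
 [ 0.921 -0.389 -0.001]
 [-0.001  0.    -1.   ]]
[[ 0.001 -0.961 -0.276  0.074]
 [ 1.     0.001  0.    -0.   ]
 [ 0.    -0.276  0.961 -0.157]
 [ 0.     0.     0.     1.   ]] [330.88912898   0.         280.34924853]
togo pin [-8.83210293e-01  1.08714175e+00 -7.11740245e-04]
```

```bash
python3 -m creep '[[-0.059,0.0725,0,0,0,0],[-0.059,0.0725,0,0,0,0],[-0.059,0.0725,0,0,0,0],[-0.059,0.0725,0,0,0,0],[-0.059,0.0725,0,0,0,0],[-0.059,0.0725,0,0,0,0],[-0.059,0.0725,0,0,0,0],[-0.059,0.0725,0,0,0,0],[-0.059,0.0725,0,0,0,0],[-0.059,0.0725,0,0,0,0],[-0.059,0.0725,0,0,0,0],[-0.059,0.0725,0,0,0,0],[-0.059,0.0725,0,0,0,0],[-0.059,0.0725,0,0,0,0],[-0.059,0.0725,0,0,0,0],[0,0,0,0,0,0],[0,0,0,0,0,0]]'
python3 - <<'E'
from cell import arm;from h import *;import pickle
s=arm.observe();w=wcam(arm.get_image("wrist"),s);pickle.dump((s,w),open("w1.pkl","wb"))
print(s["joints"].round(2),s["position"],toolR(s).round(3))
P=[[.49,.0879,.065],[.49,.0879,.015]];print(proj(w,P))
cv2.imwrite("pics/w1.png",w["frame"][:,:,::-1])
print("togo sleeve",togo(s,[.6008,-.1363,.227]))
E
```

```text
clock: 2.73
position: [0.4936, 0.0859, 0.2268]
ee_rot: [2.613, 1.742, -0.0]
force: [-0.6, 0.5, -0.1]
width: 0.998
gripper_force: 0.0
[-0.79  0.25  0.64  1.91 -0.17  1.04 -0.48] [0.49360694 0.08594636 0.22678944] [[ 0.385  0.923  0.   ]
 [ 0.923 -0.385 -0.001]
 [-0.001  0.001 -1.   ]]
[[276.2983286 192.5921392]
 [276.7958905 182.6212055]]
togo sleeve [-4.09802724e-01  4.61070211e-01 -1.22880278e-05]
```

View pics/w1.png

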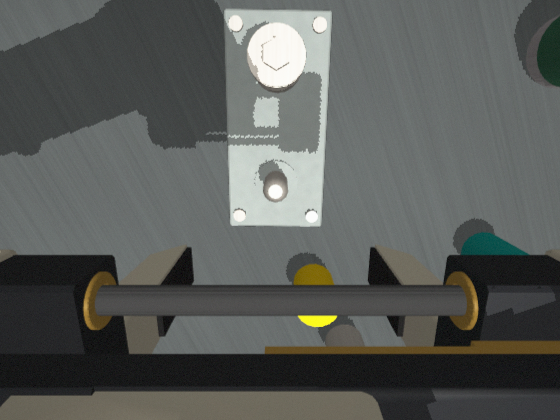

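Wrist view: the pin tip is at about (275,190), against a predicted (276,192.6), so under 2 mm off. The plate stands vertical in the image, so the yaw is right. Now I measure it exactly and move above the sleeve.

```bash
python3 - <<'E'
import pickle;from h import *
s,w=pickle.load(open("w1.pkl","rb"))
for t in (200,220,235):
  for b in blobs(w["frame"],t,5,(266,180,286,202)): 
    p=plane(w,b[0],.065);print(t,b,p.round(4),"tool",(toolR(s).T@(p-s["position"])).round(4))
E
python3 -m creep '[[-0.0585,0.0659,0,0,0,0],[-0.0585,0.0659,0,0,0,0],[-0.0585,0.0659,0,0,0,0],[-0.0585,0.0659,0,0,0,0],[-0.0585,0.0659,0,0,0,0],[-0.0585,0.0659,0,0,0,0],[-0.0585,0.0659,0,0,0,0],[0,0,0,0,0,0],[0,0,0,0,0,0]]'
python3 - <<'E'
from cell import arm;from h import *;import pickle
s=arm.observe();w=wcam(arm.get_image("wrist"),s);pickle.dump((s,w),open("w2.pkl","wb"))
print(s["position"],toolR(s).round(3),proj(w,[.6008,-.1363,.07]))
cv2.imwrite("pics/w2.png",w["frame"][:,:,::-1])
E
```

```text
200 (array([275.07, 191.17]), array([14.3, 14.5]), 152.0) [0.4894 0.0897 0.065 ] tool [ 0.0019 -0.0054  0.1618]
220 (array([275.03, 191.31]), array([13.8, 14. ]), 139.0) [0.4893 0.0896 0.065 ] tool [ 0.0018 -0.0054  0.1618]
235 (array([275.11, 191.31]), array([13.2, 13.8]), 126.5) [0.4894 0.0895 0.065 ] tool [ 0.0018 -0.0054  0.1618]
clock: 3.53
position: [0.6006, -0.1341, 0.2262]
ee_rot: [-2.612, -1.745, 0.001]
force: [-0.1, 1.1, 0.4]
width: 1.0
gripper_force: 0.0
[ 0.60060715 -0.13412666  0.22617074] [[ 0.383  0.924 -0.001]
 [ 0.924 -0.383 -0.   ]
 [-0.001 -0.001 -1.   ]] [[281.68623722 196.24030891]]
```

View pics/w2.png

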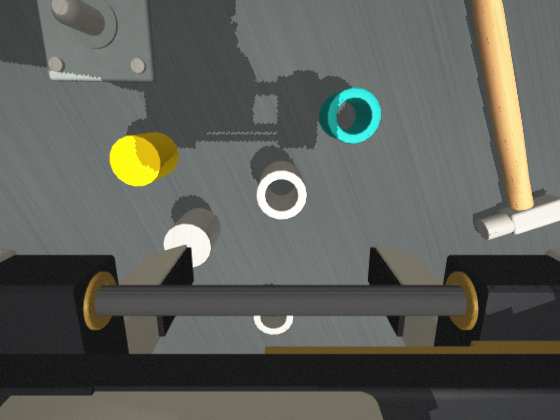

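The wrist view shows the sleeve rim at about (281.5,195), against a predicted (281.7,196.2), with the offcut and turquoise tube clear of the finger line.

Run:
```python
import pickle;from h import *
s,w=pickle.load(open("w2.pkl","rb"))
for b in blobs(w["frame"],190,100,(245,165,315,225)):
    p=plane(w,b[0],.07);print(b,p.round(4));print("togo",togo(s,[p[0],p[1],.034]).round(4))
```

```text
(array([281.22, 194.51]), array([48.5, 49.7]), 1835.0) [ 0.601  -0.1345  0.07  ]
togo [-2.000e-04  1.700e-03  4.804e-01]
```

```bash
python3 -m creep '[[0,0.0017,0.06,0,0,0],[0,0,0.06,0,0,0],[0,0,0.06,0,0,0],[0,0,0.06,0,0,0],[0,0,0.06,0,0,0],[0,0,0.05,0,0,0],[0,0,0.04,0,0,0],[0,0,0.03,0,0,0],[0,0,0.03,0,0,0],[0,0,0.03,0,0,0],[0,0,0,0,0,0],[0,0,0,0,0,0]]'
```

```text
clock: 4.58
position: [0.6009, -0.1334, 0.0345]
ee_rot: [-2.612, -1.744, 0.001]
force: [0.7, 0.0, 1.5]
width: 1.001
gripper_force: 0.0
```

```bash
python3 -m creep '[[0,0,0,0,0,0],[0,0,0,0,0,0],[0,0,0,0,0,0],[0,0,0,0,0,0],[0,0,0,0,0,0],[0,0,0,0,0,0],[0,0,0,0,0,0],[0,0,0,0,0,0],[0,0,0,0,0,0],[0,0,0,0,0,0],[0,0,0,0,0,0],[0,0,0,0,0,0]]' 1 40
```

```text
clock: 5.58
position: [0.6014, -0.134, 0.0349]
ee_rot: [2.613, 1.744, 0.001]
force: [0.9, -0.2, 1.4]
width: 0.547
gripper_force: 40.0
```

The grip reads 50.3 mm, which is correct. Now I lift and check the hold.

```bash
python3 -m creep '[[0,0,-0.02,0,0,0],[0,0,-0.04,0,0,0],[0,0,-0.05,0,0,0],[0,0,-0.05,0,0,0],[0,0,-0.05,0,0,0],[0,0,-0.05,0,0,0],[0,0,-0.04,0,0,0],[0,0,-0.02,0,0,0],[0,0,0,0,0,0],[0,0,0,0,0,0]]'
python3 - <<'E'
from cell import arm;from h import *;import pickle
s=arm.observe();w=wcam(arm.get_image("wrist"),s);pickle.dump((s,w),open("w3.pkl","wb"))
print(s["position"],s["width"],s["force"])
# expected rim height: TCP + 0.0355
z=s["position"][2]+.0352
print(proj(w,[s["position"][0],s["position"][1],z]))
for t in (170,200):
  for b in blobs(w["frame"],t,300,(200,150,360,290)): print(t,b,(toolR(s).T@(plane(w,b[0],z)-s["position"])).round(4))
cv2.imwrite("pics/w3.png",w["frame"][:,:,::-1])
print("togo pin(wrist)",togo(s,[.4894,.0896,s["position"][2]]))
E
```

```text
clock: 6.42
position: [0.6004, -0.1335, 0.162]
ee_rot: [-2.612, -1.743, 0.001]
force: [-0.6, 0.6, -7.0]
width: 0.542
gripper_force: 40.0
[ 0.60040191 -0.13346731  0.16204075] 0.5419518029188259 [-0.63854194  0.6401255  -7.04740901]
[[280.61395313 300.61745364]]
170 (array([279.53, 281.61]), array([ 65.5, 103.6]), 1869.5) [ 0.0088 -0.0005 -0.0352]
togo pin(wrist) [ 0.4085365  -0.47021307  0.00063422]
```

View pics/w3.png

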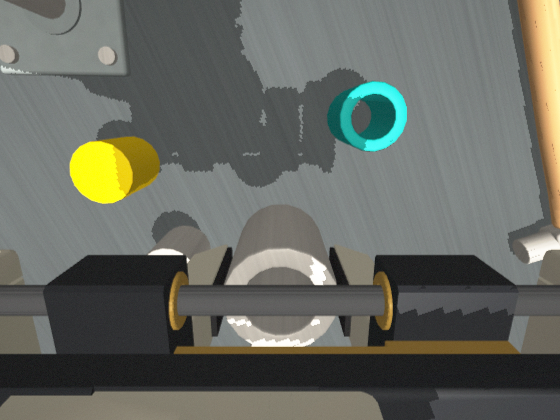

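The sleeve is held upright, with its rim spanning about (224–338, 248–347). Its centre is about (281,298), against (280.6,300.6) for perfect centring, so it is within about 1 mm. Now I carry it to the pin.

```bash
python3 -m creep '[[0.03,-0.035,0,0,0,0],[0.05,-0.058,0,0,0,0],[0.058,-0.067,0,0,0,0],[0.058,-0.067,0,0,0,0],[0.058,-0.067,0,0,0,0],[0.058,-0.067,0,0,0,0],[0.05,-0.058,0,0,0,0],[0.03,-0.035,0,0,0,0],[0.0165,-0.016,0,0,0,0],[0,0,0,0,0,0],[0,0,0,0,0,0],[0,0,0,0,0,0]]'
python3 - <<'E'
from cell import arm;from h import *
s=arm.observe();print(s["position"],toolR(s).round(4))
print("togo",togo(s,[.4894,.0896,.12]))
E
```

```text
clock: 7.47
position: [0.4905, 0.0877, 0.1625]
ee_rot: [2.614, 1.741, -0.001]
force: [-0.7, -0.4, -7.0]
width: 0.547
gripper_force: 40.0
[0.49054366 0.08770416 0.16246066] [[ 3.853e-01  9.228e-01 -0.000e+00]
 [ 9.228e-01 -3.853e-01 -1.100e-03]
 [-1.000e-03  4.000e-04 -1.000e+00]]
togo [ 0.00337807 -0.00450615  0.10614658]
```

```bash
python3 -m creep '[[0.0034,-0.0045,0.02,0,0,0],[0,0,0.04,0,0,0],[0,0,0.04,0,0,0],[0,0,0.025,0,0,0],[0,0,0,0,0,0],[0,0,0,0,0,0],[0,0,0,0,0,0]]'
python3 - <<'E'
from cell import arm;from h import *
s=arm.observe();S=arm.get_image("scene");w=wcam(arm.get_image("wrist"),s)
print(s["position"],togo(s,[.4894,.0896,.11]))
o=np.zeros((600,800,3),np.uint8)
o[:,:400]=cv2.resize(S["frame"][130:230,300:367],(400,600),interpolation=2)
o[:300,400:]=cv2.resize(w["frame"],(400,300),interpolation=3)
p=s["position"];B=[p[0],p[1],p[2]-.0348]
print("axis px bottom/pin tip pred",(proj(S,[B,[p[0],p[1],.065],[p[0],p[1],.03]])-[300,130])*[400/67,6])
cv2.imwrite("pics/s2.png",o[:,:,::-1])
E
```

```text
clock: 8.05
position: [0.4896, 0.0907, 0.1132]
ee_rot: [2.613, 1.743, 0.001]
force: [1.1, -0.1, -6.9]
width: 0.544
gripper_force: 40.0
[0.48963638 0.09071111 0.11315977] [-0.00279331  0.00051696  0.00789914]
axis px bottom/pin tip pred [[197.55860149 333.25251131]
 [195.42343751 363.85824958]
 [190.00944577 441.46316215]]
```

View pics/s2.png

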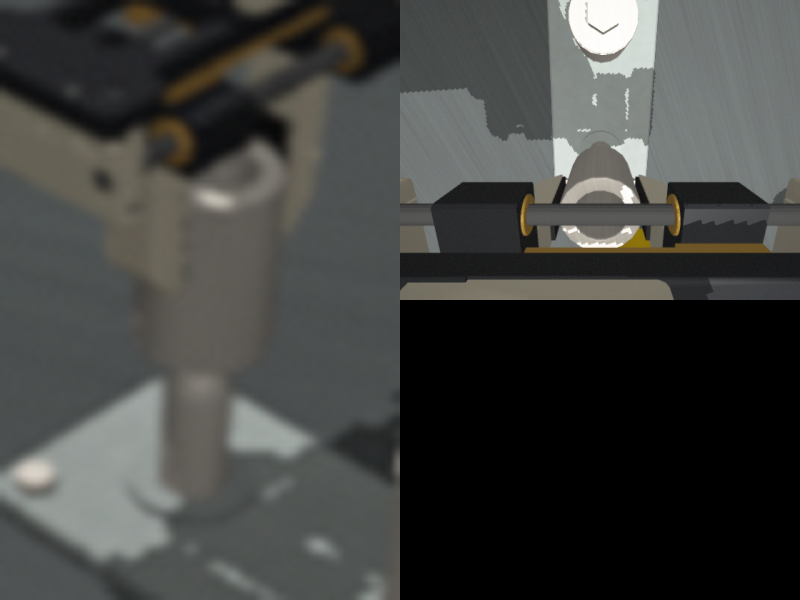

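The scene crop shows the sleeve axis about 0.7 px (1.3 mm) right of the pin axis. That matches the measured 1.1 mm overshoot in y. I correct it and start down slowly.

```bash
python3 -m creep '[[-0.0028,0.0005,0,0,0,0],[0,0,0,0,0,0],[0,0,0.01,0,0,0],[0,0,0.01,0,0,0],[0,0,0.01,0,0,0],[0,0,0.01,0,0,0],[0,0,0.01,0,0,0],[0,0,0.01,0,0,0],[0,0,0,0,0,0]]'
```

```text
clock: 8.9
position: [0.4883, 0.0899, 0.0878]
ee_rot: [-2.613, -1.744, 0.002]
force: [-0.4, 1.0, -8.1]
width: 0.545
gripper_force: 40.0
```

```bash
python3 -m creep '[[0,0.002,0.01,0,0,0],[0,0,0.01,0,0,0],[0,0,0.01,0,0,0],[0,0,0.01,0,0,0],[0,0,0.01,0,0,0],[0,0,0.01,0,0,0],[0,0,0.01,0,0,0],[0,0,0.01,0,0,0],[0,0,0.005,0,0,0],[0,0,0,0,0,0]]'
```

```text
clock: 9.73
position: [0.4892, 0.0896, 0.0542]
ee_rot: [-2.613, -1.744, 0.001]
force: [-0.0, -0.2, -7.1]
width: 0.543
gripper_force: 40.0
```

```bash
python3 -m creep '[[0,0,0.004,0,0,0],[0,0,0.003,0,0,0],[0,0,0.003,0,0,0],[0,0,0.002,0,0,0],[0,0,0,0,0,0],[0,0,0,0,0,0]]'
```

```text
clock: 10.23
position: [0.4896, 0.0897, 0.05]
ee_rot: [-2.613, -1.744, -0.0]
force: [0.5, -0.4, -6.1]
width: 0.543
gripper_force: 40.0
```

Almost no contact yet; I feel for the seat.

```bash
python3 -m creep '[[0,0,0.002,0,0,0],[0,0,0.002,0,0,0],[0,0,0,0,0,0],[0,0,0,0,0,0]]'
```

```text
clock: 10.57
position: [0.4897, 0.0898, 0.0497]
ee_rot: [-2.613, -1.743, -0.002]
force: [-8.2, -0.4, 18.4]
width: 0.544
gripper_force: 40.0
```

The seat is felt: +18 N at TCP 0.0497, so the underside is at 0.015 as expected. I ease off the pressure, open, and then retreat.

```bash
python3 -m creep '[[0,0,-0.002,0,0,0],[0,0,0,0,0,0],[0,0,0,0,0,0]]' && python3 -m creep '[[0,0,0,0,0,0],[0,0,0,0,0,0],[0,0,0,0,0,0],[0,0,0,0,0,0],[0,0,0,0,0,0],[0,0,0,0,0,0],[0,0,0,0,0,0],[0,0,0,0,0,0]]' -1
```

```text
clock: 10.82
position: [0.4898, 0.0898, 0.0498]
ee_rot: [-2.613, -1.744, -0.001]
force: [-3.5, -0.2, 9.2]
width: 0.543
gripper_force: 40.0
clock: 11.48
position: [0.4896, 0.0897, 0.0491]
ee_rot: [2.613, 1.744, -0.0]
force: [-0.2, 0.6, 0.0]
width: 0.996
gripper_force: 0.0
```

```bash
python3 -m creep '[[0,0,-0.02,0,0,0],[0,0,-0.03,0,0,0],[0,0,-0.05,0,0,0],[0,0,-0.06,0,0,0],[0,0,-0.06,0,0,0],[0,0,-0.06,0,0,0],[0,0,-0.06,0,0,0],[0,0,-0.06,0,0,0],[0,0,0,0,0,0],[0,0,0,0,0,0]]'
python3 - <<'E'
from cell import arm;from h import *
s=arm.observe();S=arm.get_image("scene");w=wcam(arm.get_image("wrist"),s)
print(s["position"],s["force"])
o=np.zeros((600,800,3),np.uint8)
o[:,:400]=cv2.resize(S["frame"][130:260,160:420][:, 100:187],(400,600),interpolation=2)
o[:300,400:]=cv2.resize(w["frame"],(400,300),interpolation=3)
o[300:,400:]=cv2.resize(S["frame"],(400,300),interpolation=3)
cv2.imwrite("pics/s3.png",o[:,:,::-1])
for b in blobs(w["frame"],190,300,(240,150,315,235)): print(b,plane(w,b[0],.085).round(4))
E
```

```text
clock: 12.32
position: [0.4903, 0.0899, 0.2106]
ee_rot: [2.613, 1.744, 0.005]
force: [-0.1, 1.4, -0.8]
width: 1.001
gripper_force: 0.0
[0.49025436 0.08988719 0.21062008] [-0.11238453  1.35592977 -0.84784791]
(array([271.88, 192.85]), array([ 87.7, 148.5]), 4083.5) [0.4869 0.101  0.085 ]
```

View pics/s3.png

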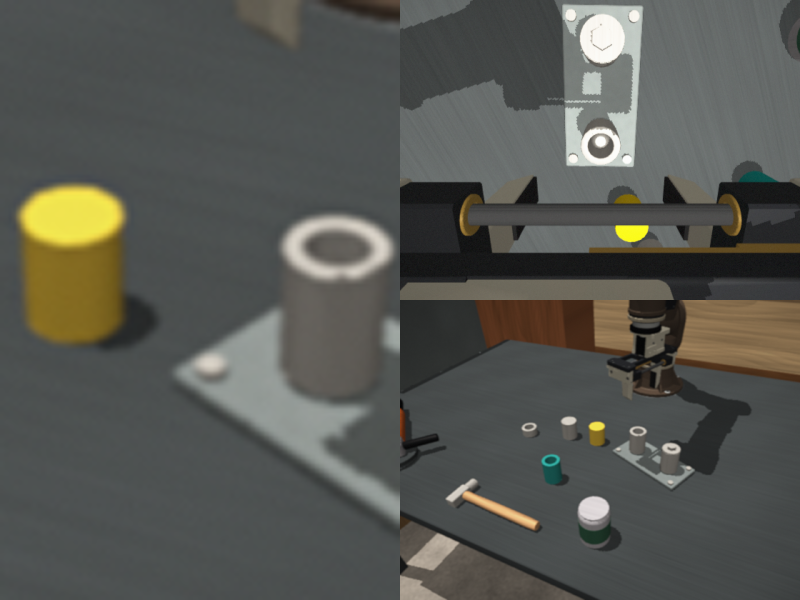

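The sleeve stands upright and fully seated, with the pin visible inside its bore at about (600,145) in the wrist inset. The ring, offcut and look-alikes are in place and the gripper is clear.

```bash
python3 -c "
from cell import arm
print(arm.sign_off())"
```

```text
the job is handed in; nothing more can be done
None
```

The tall sleeve is home on the bare pin's seat and was released only after I felt the seat; the ring and offcut were left where they stood, and the job was handed in at about 12.4 s.

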